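# Index the glaze carousel to the ochre pot

## Robot

A 6-joint arm with a two-finger parallel gripper is mounted at the origin on the work surface; the furniture and walls round the work are solid. World frame = base frame: x ahead of the robot, y to its left, z up, the work surface at z = 0. Lengths are in mm, angles in rad, forces in N, time in s.
With the tool pointing down it reaches from about 400 to 925 mm from the base axis. Payload 12.5 kg.
Tool frame: the origin (TCP) lies between the finger pads; the fingertips stand env.tip_extent ahead of it and the grasp point (between the pads) lies 11 mm behind it (env.tip_extent is the distance from the TCP to the fingertips, in mm); z points along the fingers, y is the line along which they close (so a half turn about z gives the same grasp; the last joint's range is limited). The gripper opens to 95 mm and grips with 3 to 60 N. Pads are 20 mm wide; open, the fingers measure 119 mm over their backs; the gripper's body (75 mm by 180 mm) begins 59 mm behind the grasp point.
Start: joints at [-0.106, 0.491, 1.559, -0, 1.092, -0.106], TCP at [625.017, 0.021, 222.661] pointing down, gripper open.
Joint ranges: [-3.1, 3.1], [-0.84, 2.19], [0.05, 2.79], [-1.13, 4.28], [0.06, 2.93], [-2.69, 2.69]. Speed limits (rad/s): [2.22, 2.22, 2.79, 3.14, 3.14, 3.14].

## Interface

Orientations are given as [roll, pitch, yaw] about the fixed x, y, z axes, in that order (R = Rz(yaw) Ry(pitch) Rx(roll)).
In Python, from cell import env gives the robot as it stands.
- The arm moves only by the tool carry_out, never from a script. Its argument "motion" is a list of rows, each a list of 5 numbers: the shift along the tool's x, y, z in mm, then the turn about the tool's z in degrees, then the closure, from 0 (fully open) to 1 (shut). A call has 1 to 12 rows; each row shifts and turns the commanded pose from where the row before left it, along the tool's axes as they then stand; what a row does not reach is not made up. A row lasts 1/10 s, in which the tool goes at most 50 mm and 8.59 degrees, less where a joint would pass 70% of its speed; a pose out of reach is approached as far as the arm can. A call with a gripper value outside its range is refused whole. The fingers move at their own pace and stop on an object; the grip force is fixed at half the most. Time passes only in rows, so rows that do not move let the fingers close. It gives the time, the measured TCP pose, the force, the opening and the grip force at its end, in the units of the state.
- env.state(): the state, without advancing time (a new reading comes with each control period).
- env.read_camera(name): name is "scene" or "side" or "wrist"; returns a dict with "color" (384x512x3 uint8, red, green, blue), "K" (3x3 intrinsics, pixels), "dist" ([k1, k2, p1, p2, k3] as OpenCV has them; the pictures are not rectified), "R" (3x3) and "t" (3): a world point X has camera coordinates R X + t; the wrist camera has in their place "hand_eye" (4x4, takes a point from camera to tool coordinates, whose origin is the TCP and whose axes are the flange's). Camera axes: x right, y down, z forward; pixel columns grow to the right and rows downward; lengths in mm; the calibration is good to about 2 mm. A picture is of the moment at which its call begins: read the wrist's pose just before it. There is no depth.
- env.job_done(): hands the job in; it is judged then, once.
The state is a dict: "t": time; "joints": joint angles; "qvel": joint speeds; "tau": joint torques, N m; "eef_pos": TCP position; "tcp_rot": TCP orientation; "ft_force": force on the tool from outside, world axes, zero at the start; "moment": the same for the moment, N m; "opening": opening from 0.0 (shut) to 1.0 (fully open); "grip_force": force on a finger pad.
Only numpy, scipy, OpenCV 4.12 (cv2) and the standard library are available. Lean on these libraries where they do the work, as an engineer would, in place of code of your own. Each camera call takes 0.05 s, during which the arm holds its last target. There are 200 camera calls.

## Task

Turn the glaze carousel by its red handle until the ochre-lidded pot stands at the white arrow on the base and the wheel has clicked home in its detent there, then let go. Feel for the click: the detent lies a little to one side of the arrow or the other. Do not touch the pots or move anything else on the table, and keep the pots standing.

Things in the scene. Friction and masses are not known exactly. Their poses are not given: they have to be found in the camera images.
- carousel_base: fixed dark steel foot of the carousel, a disc 196 mm across; origin on the wheel's vertical axis at the table surface, z up. A bar 30 mm wide reaches out along its own -x to 168 mm from the axis; on its end is a white arrow that points in at the wheel: the pot at the arrow lies from the axis towards -x.
- handle (a point): centre of the red handle bar that turns the wheel: 60 long, 14 thick, 34 mm tall, on the wheel's axis on a post 22 mm thick; bar from 145 to 179 mm above the table, this point 165 mm. Its x axis runs along the bar and turns with the wheel, z up. Turns either way without stops; drag about 0.05 N m, about 0.3 N m to pass a detent notch.
- ochre_pot: white glaze pot with an ochre (yellow) lid, 64 mm across, 80 mm tall, standing loose on one of the wheel's seats; origin at the centre of its underside, z up. The one to bring to the arrow.
- green_pot: white glaze pot with a green lid, 60 mm across, 74 mm tall, standing loose on a seat; origin at the centre of its underside
- red_pot: white glaze pot with a dark red lid, 64 mm across, 92 mm tall, standing loose on a seat; origin at the centre of its underside
- detent (a joint): spring-loaded brass roller in a blue block at the wheel's rim: m pushed out, 0.0035 to 0.004 on the plain rim, 0 fully in one of three notches, one per seat. Notches: V, 12 mm wide, rim radius 115 mm; let go within 2.5 degrees of a notch's middle, the wheel draws itself home. The block is adjustable: a pot whose notch is engaged stands up to 9 degrees to either side of the arrow.
- white_pot: bystander: white-lidded glaze pot, 60 mm across, 86 mm tall, on the table right of the carousel; origin at the centre of its underside
- rib: bystander: red rubber kidney-shaped rib, 55x86x8 mm, lying on the table right of the carousel; origin at the centre of its underside
- deck (a point): centre of the wheel's top, a plywood disc 254 mm across, 40 mm above the table. Turns with the wheel: one of three flush black seats (rubber pads in aluminium rings, 74 mm across, centres 86 mm from the axis) lies along its +x (the red-lidded pot's), the others 120 degrees to either side.
There are look-alikes about, which are no part of the job. What is shaped like the part that bears detent but pink is not meant. What is shaped like the ochre_pot but blue is not meant.

How it is judged (in metres and radians):
At the end, for the whole second after the job is handed in: The ochre-lidded pot stands on the arrow's side (over 60 mm from the axis along the arrow, within 35 mm beside it), the detent roller is within 1.2 mm of fully home, all three pots are upright (0.1 rad) within 100 mm of the axis and the ochre pot is at rest (x of ochre_pot in the frame of carousel_base below -0.06 m and y of ochre_pot in the frame of carousel_base between -0.035 and 0.035 m and value of joint detent below 0.0012 m and linear speed of ochre_pot below 0.01 m/s and angle between each of ochre_pot, green_pot, red_pot's own z axis and vertical below 0.1 rad and horizontal distance between each of ochre_pot, green_pot, red_pot and handle below 0.1 m); the robot touches nothing.
It fails at once if the robot pushes on a pot of the carousel (over 1 N) (contact force between any of the arm, the fingers and ochre_pot above 1 N or contact force between any of the arm, the fingers and green_pot above 1 N or contact force between any of the arm, the fingers and red_pot above 1 N).
It fails at once if a pot of the carousel tips (over 0.35 rad) (angle between any of ochre_pot, green_pot, red_pot's own z axis and vertical above 0.35 rad).
It fails at once if a bystander is moved (over 20 mm) (distance of any of white_pot, rib from where it was at the start of the episode above 0.02 m).
It also fails if it takes over 51 s, if anything falls off the work surface, if the arm or the gripper's body presses on something with over 40 N, if the wrist force passes 120 N, or if a joint passes its speed limit or range.

## Working session

There is one attempt and no reset: what is moved stays moved. The work goes in short steps, Python scripts to look and compute and a tool call to move; the robot and the scene stay as the last step left them, time stands still between calls to the robot, and variables do not carry over. Pictures are saved under pics/ and viewed, at most 10 in all, crops included, and the job is handed in when it is done.

Besides the shell and the picture viewer there is one more tool, called after ">>>" as a command line: name --pt "numbers of a row" for each row, then --argument value for the rest. carry_out: Moves the arm, as the interface text tells. Its arguments: {"type":"object","properties":{"motion":{"type":"array"}},"required":["motion"]}

```bash
mkdir -p pics; ls; python3 - <<'E'
from cell import env
import cv2, numpy as np
a=[env.read_camera(n) for n in("scene","side","wrist")]
for n,c in zip("abc",a):
    cv2.imwrite(f"pics/{n}0.png",c["color"][:,:,::-1])
    print(c["K"].tolist(),c["dist"], c.get("R"),c.get("t"),c.get("hand_eye"))
np.save("pics/x.npy",0)
im=np.hstack([a[0]["color"],a[1]["color"]])[:,:,::-1]
cv2.imwrite("pics/ab.png",cv2.resize(im,(800,300),interpolation=cv2.INTER_AREA))
s=env.state();print(s,env.tip_extent)
E
```

```text
pics
[[361.6970408398699, 0.0, 259.2289404165063], [0.0, 361.6970408398699, 197.28834376734724], [0.0, 0.0, 1.0]] [-0.01620321  0.          0.          0.          0.        ] [[ 0.75604669 -0.65430683  0.01661235]
 [-0.33699295 -0.41090035 -0.84711077]
 [ 0.56109638  0.63485705 -0.53115664]] [-513.62401734  221.79805472 1065.69635506] None
[[408.67129790000365, 0.0, 257.76690391294034], [0.0, 408.67129790000365, 192.79753008314296], [0.0, 0.0, 1.0]] [0.01084345 0.         0.         0.         0.        ] [[-0.94706926 -0.32101605  0.00291739]
 [-0.12380295  0.35683159 -0.92592875]
 [ 0.29619697 -0.87727984 -0.37768696]] [ 463.70059381  250.39744831 1224.29755168] None
[[323.6928039675928, 0.0, 258.7048891102772], [0.0, 323.6928039675928, 191.15148232606685], [0.0, 0.0, 1.0]] [-0.048674  0.        0.        0.        0.      ] None None [[ 4.11809420e-04 -9.70261101e-01 -2.42060376e-01  6.70876516e+01]
 [ 9.99999671e-01  2.30448058e-04  7.77551871e-04 -3.89616835e-01]
 [-6.98645992e-04 -2.42060616e-01  9.70260877e-01 -1.61969519e+02]
 [ 0.00000000e+00  0.00000000e+00  0.00000000e+00  1.00000000e+00]]
{'t': 0.15, 'joints': array([-1.05607441e-01,  4.91385165e-01,  1.55932064e+00,  2.48956679e-07,
        1.09167862e+00, -1.05580836e-01]), 'qvel': array([-0.00065319, -0.00277302, -0.00125084,  0.00019922,  0.00126255,
        0.00039109]), 'tau': array([ 3.16444048e-04, -6.12899423e+01, -2.58276522e+01,  6.91918633e-02,
        4.73701756e-02, -5.07232733e-05]), 'eef_pos': array([6.24829049e+02, 3.62524813e-02, 2.22214452e+02]), 'tcp_rot': array([-3.14080532e+00, -8.36601687e-05,  1.57076957e+00]), 'ft_force': array([ 0.0634951 , -0.44438004, -0.15930838]), 'moment': array([-0.03522967, -0.01727635, -0.01314519]), 'grip_force': 0.0, 'opening': 1.000601626531514} 8.0
```

View pics/a0.png

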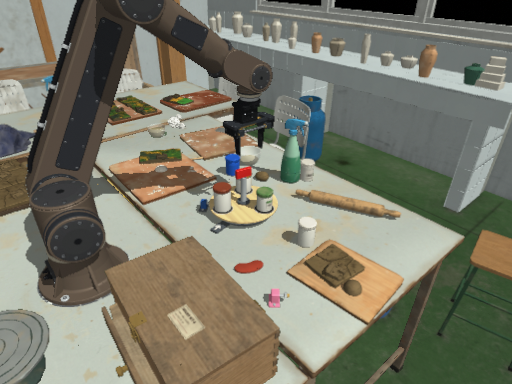

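View pics/b0.png

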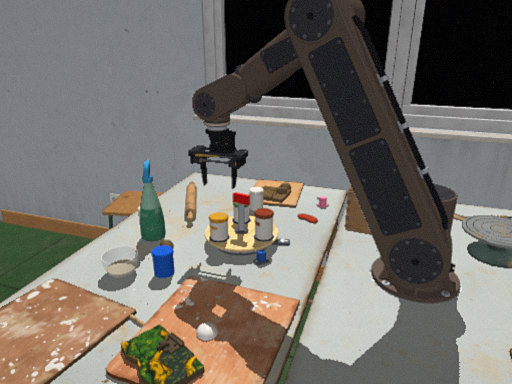

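The scene view shows the handle at (243,172), red lid (222,187), green lid (265,191) and the arrow bar near (218,228). The side view shows the ochre lid at (218,217), red lid (264,212), handle (241,198) and bar end at (284,242). Next I'll triangulate these.

```bash
cat > h.py <<'E'
from cell import env
import cv2, numpy as np
def ray(c,px,T=None):
    n=cv2.undistortPoints(np.float32([[px]]),c["K"],c["dist"])[0,0]; d=np.array([*n,1.])
    if "hand_eye" in c and c.get("R") is None:
        H=T@c["hand_eye"]; return H[:3,3],H[:3,:3]@d
    return -c["R"].T@c["t"], c["R"].T@d
def onz(c,px,z,T=None):
    o,d=ray(c,px,T); return o+d*(z-o[2])/d[2]
def tri(r1,r2):
    A=np.c_[r1[1],-r2[1]]; s=np.linalg.lstsq(A,r2[0]-r1[0],rcond=None)[0]
    p,q=r1[0]+s[0]*r1[1],r2[0]+s[1]*r2[1]; return (p+q)/2,np.linalg.norm(p-q)
def tcpT(s):
    from scipy.spatial.transform import Rotation as Ro
    T=np.eye(4);T[:3,:3]=Ro.from_euler("xyz",s["tcp_rot"]).as_matrix();T[:3,3]=s["eef_pos"];return T
def blobs(img,lo,hi,box=None,mn=12):
    h=cv2.cvtColor(img,cv2.COLOR_RGB2HSV)
    if lo[0]>hi[0]: m=cv2.inRange(h,lo,(180,*hi[1:]))|cv2.inRange(h,(0,*lo[1:]),hi)
    else: m=cv2.inRange(h,lo,hi)
    if box:
        k=np.zeros_like(m);k[box[1]:box[3],box[0]:box[2]]=1;m=m*k
    n,l,st,ce=cv2.connectedComponentsWithStats(m)
    return [(ce[i].round(1).tolist(),st[i].tolist()) for i in range(1,n) if st[i,4]>=mn],m
E
python3 - <<'E'
from h import *
a=env.read_camera("scene");b=env.read_camera("side")
for nm,c,box in(("scene",a,(190,150,290,245)),("side",b,(190,180,300,265))):
    for k,lo,hi in(("red",(172,120,60),(8,255,255)),("green",(40,60,30),(90,255,255)),("ochre",(15,130,120),(30,255,255)),("blue",(100,120,40),(130,255,255))):
        print(nm,k,blobs(c["color"],lo,hi,box)[0])
r=[a["color"][145:245,190:295],b["color"][180:270,195:300]]
r=[cv2.resize(x,(400,400),interpolation=cv2.INTER_CUBIC) for x in r]
cv2.imwrite("pics/crop.png",np.hstack(r)[:,:,::-1])
E
```

```text
scene red [([243.1, 172.3], [235, 166, 17, 14, 150]), ([221.2, 187.4], [213, 182, 17, 12, 160])]
scene green [([285.3, 168.6], [281, 154, 9, 29, 223]), ([264.5, 192.0], [257, 187, 16, 11, 146])]
scene ochre []
scene blue [([231.8, 163.3], [225, 154, 15, 22, 255]), ([203.3, 203.7], [201, 199, 6, 10, 52])]
side red [([240.9, 198.1], [233, 192, 17, 13, 165]), ([263.5, 213.0], [255, 208, 18, 11, 148])]
side green [([235.5, 204.5], [234, 203, 4, 4, 14])]
side ochre [([218.1, 217.2], [209, 213, 19, 10, 155])]
side blue [([261.0, 255.5], [257, 250, 9, 12, 97])]
```

View pics/crop.png

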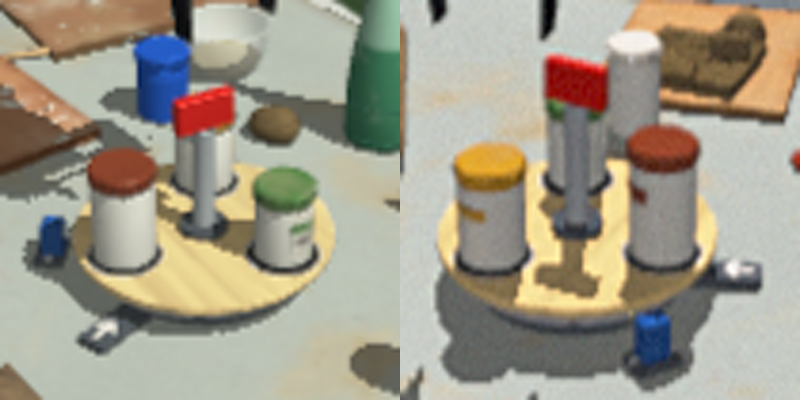

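View pics/c0.png

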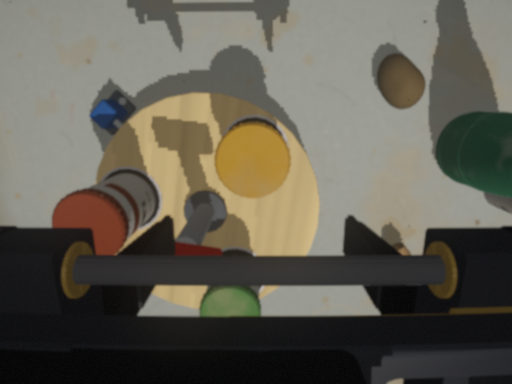

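The crops show the ochre pot nearest the side camera, and the arrow at about (217,227.5) in the scene view and (284,241) in the side view. The wrist view shows ochre lid (252,160), red lid (92,222), hub (206,210) and blue detent block (112,112).

```bash
python3 - <<'E'
from h import *
a=env.read_camera("scene");b=env.read_camera("side");T=tcpT(env.state());w=env.read_camera("wrist")
P=lambda n,x:print(n,np.round(x[0],1),round(float(x[1]),1))
P("handle",tri(ray(a,(243.1,172.3)),ray(b,(240.9,198.1))))
P("red",tri(ray(a,(221.2,187.4)),ray(b,(263.5,213))))
P("arrow",tri(ray(a,(217,227.5)),ray(b,(284.2,241.2))))
P("block",tri(ray(a,(203.3,203.7)),ray(b,(261,255.5))))
print("green",onz(a,(264.5,192),108),"ochre",onz(b,(218.1,217.2),114))
h=cv2.cvtColor(w["color"],cv2.COLOR_RGB2HSV)
bl,m=blobs(w["color"],(14,60,90),(30,160,255),(80,80,330,320));print(bl)
print("ochre w",onz(w,(252,160),116,T),"hub w",onz(w,(206,210),45,T))
for nm,c,box in(("a",a,(233,164,254,182)),("b",b,(231,190,252,207))):
    m=blobs(c["color"],(172,120,60),(8,255,255),box)[1]
    cn=max(cv2.findContours(m,0,1)[0],key=cv2.contourArea);q=cv2.approxPolyDP(cn,1.5,True)[:,0]
    print(nm,q.tolist(),[onz(c,tuple(map(float,p)),179)[:2].round(0).tolist() for p in q])
# disc ellipse in wrist at z=40
m=cv2.inRange(h,(12,50,60),(30,180,255)); m[:95]*=1
for r in range(0):pass
E
```

```text
handle [564.3 -41.6 160.4] 1.5
red [479.3 -26.8 124.4] 0.2
arrow [419.9 -74.6   6.2] 3.4
block [457.4  64.5  19.8] 1.1
green [ 593.43443747 -124.65045116  108.        ] ochre [616.2286366   31.45274914 114.        ]
[([217.4, 173.9], [95, 92, 224, 165, 19536]), ([259.3, 123.2], [248, 122, 23, 5, 24]), ([181.3, 293.7], [151, 284, 57, 25, 952]), ([266.4, 290.1], [258, 285, 20, 14, 134])]
ochre w [619.17691069  26.91973155 116.        ] hub w [566.95384214 -38.96893839  45.        ]
a [[250, 166], [236, 170], [236, 178], [250, 175]] [[592.0, -47.0], [535.0, -40.0], [501.0, -84.0], [550.0, -98.0]]
b [[233, 194], [233, 201], [248, 204], [248, 194], [235, 192]] [[584.0, -23.0], [563.0, 31.0], [510.0, 37.0], [538.0, -40.0], [585.0, -42.0]]
```

Axis ≈ (565,−40.5), and the red, green and ochre pots are at about 171°, −71° and 52°, all ~87 mm out. The arrow is at 193.5°, 149 mm out, so the wheel has to turn about +142° (CCW). The bar lies along −8.5°. I'll move over the handle and pre-turn the tool +98.5° so joint 6 has room for the turn.

>>> carry_out --pt "-20 -30 0 0 0" --pt "-20.5 -30 0 0 0" --pt "0 0 0 8.2 0" --pt "0 0 0 8.2 0" --pt "0 0 0 8.2 0" --pt "0 0 0 8.2 0" --pt "0 0 0 8.2 0" --pt "0 0 0 8.2 0" --pt "0 0 0 8.2 0" --pt "0 0 0 8.2 0" --pt "0 0 0 8.2 0" --pt "0 0 0 8.2 0"

```text
t: 1.6
eef_pos: [565.0, -40.5, 222.7]
tcp_rot: [3.142, -0.0, 0.134]
ft_force: [0.1, 0.3, 1.0]
opening: 1.002
grip_force: 0.0
```

>>> carry_out --pt "0 0 0 8.2 0" --pt "0 0 0 8.2 0" --pt "0 0 0 0 0" --pt "0 0 0 0 0"

```text
t: 2.0
eef_pos: [565.0, -40.5, 222.7]
tcp_rot: [3.142, -0.0, -0.142]
ft_force: [0.2, 0.4, -0.5]
opening: 0.997
grip_force: 0.0
```

```bash
python3 - <<'E'
from h import *
s=env.state();print(s["eef_pos"],s["tcp_rot"],s["joints"])
w=env.read_camera("wrist");a=env.read_camera("scene")["color"][120:225,190:295];b=env.read_camera("side")["color"][130:235,195:300]
r=[cv2.resize(x,(300,300),interpolation=cv2.INTER_CUBIC) for x in (a,b)]
cv2.imwrite("pics/d.png",np.vstack([np.hstack(r),cv2.resize(w["color"],(600,300))])[:,:,::-1])
E
```

```text
[565.01830259 -40.45630237 222.67783598] [ 3.14158256e+00 -1.49350870e-04 -1.42319920e-01] [-1.88077822e-01  4.07689947e-01  1.70487661e+00 -3.79834306e-06
  1.02887644e+00  1.52504038e+00]
```

View pics/d.png

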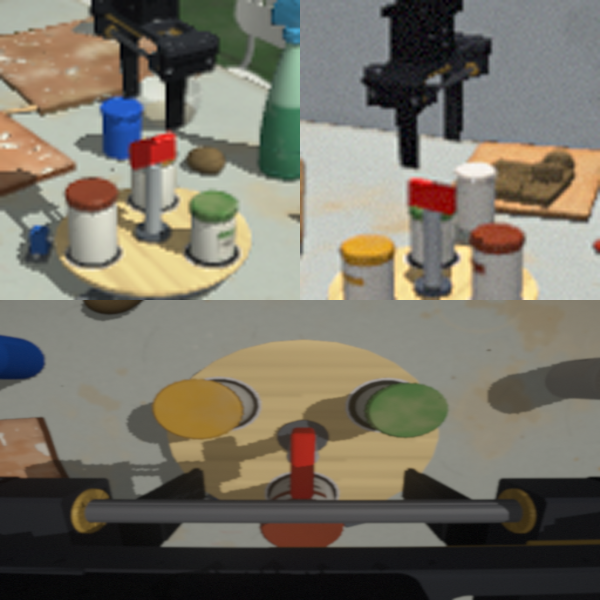

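The wrist view shows the bar (column ~302 of 600) centred between the fingers and parallel to the pads. I'll descend to TCP z = 157, with the tips at 149 (red lid top at 132), and grip.

>>> carry_out --pt "0 0 22 0 0" --pt "0 0 22 0 0" --pt "0 0 21.7 0 0" --pt "0 0 0 0 0.5" --pt "0 0 0 0 0.8" --pt "0 0 0 0 1" --pt "0 0 0 0 1" --pt "0 0 0 0 1" --pt "0 0 0 0 1" --pt "0 0 0 0 1"

```text
t: 3.15
eef_pos: [565.1, -40.5, 157.2]
tcp_rot: [3.142, -0.0, -0.147]
ft_force: [-0.1, -1.2, -0.4]
opening: 0.465
grip_force: 0.0
```

>>> carry_out --pt "0 0 0 0 1" --pt "0 0 0 0 1" --pt "0 0 0 0 1" --pt "0 0 0 0 1" --pt "0 0 0 0 1" --pt "0 0 0 0 1" --pt "0 0 0 0 1" --pt "0 0 0 0 1"

```text
t: 3.95
eef_pos: [565.1, -39.8, 156.9]
tcp_rot: [-3.141, -0.0, -0.147]
ft_force: [0.6, 5.2, -0.0]
opening: 0.146
grip_force: 30.0
```

Gripped: the opening of 13.9 mm matches the 14 mm bar. Now I'll turn CCW (negative tool turn) with a gentle ramp. Another seat's notch should pass at about 22±9°, so I'll feel for it with the moment; the ochre notch then lies 120° further on.

```bash
cat > f.py <<'E'
from cell import env
import numpy as np
s=env.state();y=np.degrees(s["tcp_rot"][2]);y0=np.degrees(-0.147)
print(round(s["t"],2),"turn %.2f"%((y-y0)%360),"Mz %.3f"%s["moment"][2],"j6tau %.3f"%s["tau"][5],"F",s["ft_force"].round(1),"p",s["eef_pos"].round(1),"j6 %.2f"%s["joints"][5])
E
python3 f.py
```

```text
3.95 turn 0.02 Mz -0.024 j6tau -0.004 F [ 0.6  5.2 -0. ] p [565.1 -39.8 156.9] j6 1.53
```

>>> carry_out --pt "0 0 0 -1 1" --pt "0 0 0 -2 1" --pt "0 0 0 -2 1" --pt "0 0 0 -2 1" --pt "0 0 0 -2 1" --pt "0 0 0 -1 1"

```text
t: 4.55
eef_pos: [565.1, -39.9, 156.9]
tcp_rot: [-3.141, -0.0, 0.029]
ft_force: [0.7, 5.7, -0.2]
opening: 0.142
grip_force: 30.0
```

```bash
python3 f.py
```

```text
4.55 turn 10.08 Mz -0.216 j6tau -0.124 F [ 0.7  5.7 -0.2] p [565.1 -39.9 156.9] j6 1.35
```

>>> carry_out --pt "0 0 0 -1 1" --pt "0 0 0 -1 1"

```text
t: 4.75
eef_pos: [565.1, -39.9, 156.9]
tcp_rot: [-3.141, -0.0, 0.063]
ft_force: [0.9, 5.4, -0.2]
opening: 0.142
grip_force: 30.0
```

```bash
python3 f.py
```

```text
4.75 turn 12.04 Mz -0.091 j6tau 0.162 F [ 0.9  5.4 -0.2] p [565.1 -39.9 156.9] j6 1.32
```

>>> carry_out --pt "0 0 0 -1 1" --pt "0 0 0 -1 1"

```text
t: 4.95
eef_pos: [565.1, -39.9, 156.9]
tcp_rot: [-3.141, -0.0, 0.098]
ft_force: [2.3, 5.4, -0.1]
opening: 0.143
grip_force: 30.0
```

```bash
python3 f.py
```

```text
4.95 turn 14.04 Mz -0.087 j6tau 0.151 F [ 2.3  5.4 -0.1] p [565.1 -39.9 156.9] j6 1.28
```

>>> carry_out --pt "0 0 0 -1 1" --pt "0 0 0 -1 1"

```text
t: 5.15
eef_pos: [565.1, -39.9, 156.9]
tcp_rot: [-3.141, -0.0, 0.133]
ft_force: [0.9, 4.9, -0.8]
opening: 0.145
grip_force: 30.0
```

```bash
python3 f.py
```

```text
5.15 turn 16.04 Mz -0.169 j6tau 0.159 F [ 0.9  4.9 -0.8] p [565.1 -39.9 156.9] j6 1.25
```

>>> carry_out --pt "0 0 0 -1 1" --pt "0 0 0 -1 1"

```text
t: 5.35
eef_pos: [565.1, -39.9, 156.9]
tcp_rot: [-3.141, -0.0, 0.168]
ft_force: [1.7, 4.4, 0.1]
opening: 0.144
grip_force: 30.0
```

```bash
python3 f.py
```

```text
5.35 turn 18.05 Mz -0.109 j6tau 0.164 F [1.7 4.4 0.1] p [565.1 -39.9 156.9] j6 1.21
```

>>> carry_out --pt "0 0 0 -1 1" --pt "0 0 0 -1 1"

```text
t: 5.55
eef_pos: [565.1, -39.9, 156.9]
tcp_rot: [-3.141, -0.0, 0.203]
ft_force: [0.6, 4.0, -0.3]
opening: 0.144
grip_force: 30.0
```

```bash
python3 f.py
```

```text
5.55 turn 20.04 Mz -0.143 j6tau 0.155 F [ 0.6  4.  -0.3] p [565.1 -39.9 156.9] j6 1.18
```

>>> carry_out --pt "0 0 0 -1 1" --pt "0 0 0 -1 1"

```text
t: 5.75
eef_pos: [565.1, -39.9, 156.9]
tcp_rot: [-3.141, -0.0, 0.238]
ft_force: [1.5, 4.6, -1.0]
opening: 0.145
grip_force: 30.0
```

```bash
python3 f.py
```

```text
5.75 turn 22.04 Mz -0.108 j6tau 0.149 F [ 1.5  4.6 -1. ] p [565.1 -39.9 156.9] j6 1.14
```

>>> carry_out --pt "0 0 0 -1 1" --pt "0 0 0 -1 1"

```text
t: 5.95
eef_pos: [565.1, -39.9, 156.9]
tcp_rot: [-3.141, -0.0, 0.273]
ft_force: [0.2, 4.5, -0.9]
opening: 0.149
grip_force: 30.0
```

```bash
python3 f.py
```

```text
5.95 turn 24.05 Mz -0.028 j6tau 0.287 F [ 0.2  4.5 -0.9] p [565.1 -39.9 156.9] j6 1.11
```

>>> carry_out --pt "0 0 0 -1 1" --pt "0 0 0 -1 1"

```text
t: 6.15
eef_pos: [565.1, -40.0, 156.9]
tcp_rot: [-3.141, -0.0, 0.308]
ft_force: [0.7, 4.5, -0.2]
opening: 0.142
grip_force: 30.0
```

```bash
python3 f.py
```

```text
6.15 turn 26.06 Mz -0.213 j6tau 0.134 F [ 0.7  4.5 -0.2] p [565.1 -40.  156.9] j6 1.07
```

>>> carry_out --pt "0 0 0 -1 1" --pt "0 0 0 -1 1"

```text
t: 6.35
eef_pos: [565.1, -40.0, 156.9]
tcp_rot: [-3.141, -0.001, 0.342]
ft_force: [2.0, 4.8, -0.6]
opening: 0.142
grip_force: 30.0
```

```bash
python3 f.py
```

```text
6.35 turn 28.02 Mz -0.358 j6tau -0.104 F [ 2.   4.8 -0.6] p [565.1 -40.  156.9] j6 1.04
```

>>> carry_out --pt "0 0 0 -1 1" --pt "0 0 0 -1 1"

```text
t: 6.55
eef_pos: [565.1, -40.0, 156.9]
tcp_rot: [-3.141, -0.001, 0.377]
ft_force: [2.7, 4.6, -0.6]
opening: 0.145
grip_force: 30.0
```

```bash
python3 f.py
```

```text
6.55 turn 30.05 Mz -0.156 j6tau 0.187 F [ 2.7  4.6 -0.6] p [565.1 -40.  156.9] j6 1.01
```

The notch shows clearly: assist at 24°, then resistance to 28°, out by 30°, so its middle is at about 25.8°. The ochre notch should be near 145.8°, which puts the pot ~4° past the arrow (within ±9°). Next I'll turn 110° more, to 140°.

>>> carry_out --pt "0 0 0 -2 1" --pt "0 0 0 -3 1" --pt "0 0 0 -4 1" --pt "0 0 0 -4 1" --pt "0 0 0 -4 1" --pt "0 0 0 -4 1" --pt "0 0 0 -4 1" --pt "0 0 0 -4 1" --pt "0 0 0 -4 1" --pt "0 0 0 -4 1" --pt "0 0 0 -4 1" --pt "0 0 0 -4 1"

```text
t: 7.75
eef_pos: [565.3, -40.1, 156.9]
tcp_rot: [3.141, -0.001, 1.165]
ft_force: [4.0, 4.1, -1.5]
opening: 0.144
grip_force: 30.0
```

>>> carry_out --pt "0 0 0 -4 1" --pt "0 0 0 -4 1" --pt "0 0 0 -4 1" --pt "0 0 0 -4 1" --pt "0 0 0 -4 1" --pt "0 0 0 -4 1" --pt "0 0 0 -4 1" --pt "0 0 0 -4 1" --pt "0 0 0 -4 1" --pt "0 0 0 -4 1" --pt "0 0 0 -4 1" --pt "0 0 0 -4 1"

```text
t: 8.95
eef_pos: [565.6, -40.1, 157.0]
tcp_rot: [3.14, 0.0, 2.002]
ft_force: [3.8, 5.5, -2.5]
opening: 0.145
grip_force: 30.0
```

>>> carry_out --pt "0 0 0 -4 1" --pt "0 0 0 -4 1" --pt "0 0 0 -4 1" --pt "0 0 0 -3 1" --pt "0 0 0 -2 1" --pt "0 0 0 0 1"

```text
t: 9.55
eef_pos: [565.6, -40.0, 156.9]
tcp_rot: [3.14, 0.001, 2.298]
ft_force: [5.0, 4.9, -2.6]
opening: 0.14
grip_force: 30.0
```

```bash
python3 f.py
```

```text
9.55 turn 140.10 Mz -0.045 j6tau -0.420 F [ 5.   4.9 -2.6] p [565.6 -40.  156.9] j6 -0.92
```

>>> carry_out --pt "0 0 0 -0.5 1" --pt "0 0 0 -0.5 1"

```text
t: 9.75
eef_pos: [565.6, -40.0, 156.9]
tcp_rot: [3.14, 0.001, 2.314]
ft_force: [4.4, 5.2, -1.4]
opening: 0.145
grip_force: 30.0
```

```bash
python3 f.py
```

```text
9.75 turn 141.03 Mz -0.143 j6tau 0.031 F [ 4.4  5.2 -1.4] p [565.6 -40.  156.9] j6 -0.93
```

>>> carry_out --pt "0 0 0 -0.5 1" --pt "0 0 0 -0.5 1"

```text
t: 9.95
eef_pos: [565.6, -40.1, 156.9]
tcp_rot: [3.14, 0.001, 2.332]
ft_force: [4.5, 5.2, -2.8]
opening: 0.145
grip_force: 30.0
```

```bash
python3 f.py
```

```text
9.95 turn 142.03 Mz -0.136 j6tau 0.025 F [ 4.5  5.2 -2.8] p [565.6 -40.1 156.9] j6 -0.95
```

>>> carry_out --pt "0 0 0 -0.5 1" --pt "0 0 0 -0.5 1"

```text
t: 10.15
eef_pos: [565.6, -40.0, 156.9]
tcp_rot: [3.14, 0.001, 2.349]
ft_force: [4.7, 4.7, -1.9]
opening: 0.145
grip_force: 30.0
```

```bash
python3 f.py
```

```text
10.15 turn 143.04 Mz -0.028 j6tau 0.067 F [ 4.7  4.7 -1.9] p [565.6 -40.  156.9] j6 -0.97
```

>>> carry_out --pt "0 0 0 -0.5 1" --pt "0 0 0 -0.5 1"

```text
t: 10.35
eef_pos: [565.7, -40.1, 156.9]
tcp_rot: [3.14, 0.001, 2.367]
ft_force: [4.7, 5.2, -2.0]
opening: 0.149
grip_force: 30.0
```

```bash
python3 f.py
```

```text
10.35 turn 144.05 Mz 0.025 j6tau 0.178 F [ 4.7  5.2 -2. ] p [565.7 -40.1 156.9] j6 -0.98
```

>>> carry_out --pt "0 0 0 -0.5 1" --pt "0 0 0 -0.5 1"

```text
t: 10.55
eef_pos: [565.6, -40.1, 156.9]
tcp_rot: [3.14, 0.001, 2.385]
ft_force: [5.4, 5.6, -1.6]
opening: 0.147
grip_force: 30.0
```

```bash
python3 f.py
```

```text
10.55 turn 145.05 Mz 0.082 j6tau 0.246 F [ 5.4  5.6 -1.6] p [565.6 -40.1 156.9] j6 -1.00
```

The assist is growing, so the wheel is entering the notch as predicted. I'll continue past the middle in small steps.

>>> carry_out --pt "0 0 0 -0.4 1" --pt "0 0 0 -0.4 1"

```text
t: 10.75
eef_pos: [565.7, -40.0, 156.9]
tcp_rot: [3.14, 0.001, 2.398]
ft_force: [5.6, 5.3, -2.3]
opening: 0.148
grip_force: 30.0
```

```bash
python3 f.py
```

```text
10.75 turn 145.85 Mz -0.059 j6tau 0.076 F [ 5.6  5.3 -2.3] p [565.7 -40.  156.9] j6 -1.02
```

>>> carry_out --pt "0 0 0 -0.4 1" --pt "0 0 0 0 1"

```text
t: 10.95
eef_pos: [565.6, -40.0, 156.9]
tcp_rot: [3.14, 0.001, 2.405]
ft_force: [5.5, 4.5, -1.9]
opening: 0.144
grip_force: 30.0
```

```bash
python3 f.py
```

```text
10.95 turn 146.21 Mz -0.216 j6tau -0.346 F [ 5.5  4.5 -1.9] p [565.6 -40.  156.9] j6 -1.02
```

The sign flipped between 145 and 146.2, so the middle is about 145.8. I'll back up 0.4°, open, and lift clear.

>>> carry_out --pt "0 0 0 0.4 1" --pt "0 0 0 0 1" --pt "0 0 0 0 0.8" --pt "0 0 0 0 0.6" --pt "0 0 0 0 0.4" --pt "0 0 0 0 0.4" --pt "0 0 0 0 0.4" --pt "0 0 0 0 0.4" --pt "0 0 0 0 0.4" --pt "0 0 0 0 0.4"

```text
t: 11.95
eef_pos: [565.0, -40.5, 157.0]
tcp_rot: [3.142, 0.0, 2.398]
ft_force: [-0.2, -0.5, 0.1]
opening: 0.599
grip_force: 0.0
```

>>> carry_out --pt "0 0 -10 0 0.4" --pt "0 0 -20 0 0.4" --pt "0 0 -30 0 0.4" --pt "0 0 -30 0 0.4" --pt "0 0 -30 0 0.4" --pt "0 0 0 0 0.4" --pt "0 0 0 0 0.4" --pt "0 0 0 0 0.4"

```text
t: 12.75
eef_pos: [564.6, -40.4, 276.3]
tcp_rot: [-3.141, -0.001, 2.398]
ft_force: [-0.2, -0.5, -0.8]
opening: 0.596
grip_force: 0.0
```

```bash
python3 f.py; python3 - <<'E'
from h import *
a=env.read_camera("scene");b=env.read_camera("side");T=tcpT(env.state());w=env.read_camera("wrist")
print(blobs(a["color"],(15,130,120),(30,255,255),(190,150,290,245))[0],blobs(b["color"],(15,130,120),(30,255,255),(190,180,300,265))[0])
for c,x in((a,blobs(a["color"],(15,130,120),(30,255,255),(190,170,290,225))[0]),(b,blobs(b["color"],(15,130,120),(30,255,255),(190,190,300,240))[0])):
    for q in x:
        d=onz(c,q[0],114)[:2]-[565,-40]; print(q[1][4],np.hypot(*d),np.degrees(np.arctan2(d[1],d[0]))%360)
r=[cv2.resize(x,(300,300),interpolation=cv2.INTER_CUBIC) for x in (a["color"][145:245,190:295],b["color"][180:270,195:300])]
cv2.imwrite("pics/e.png",np.vstack([np.hstack(r),cv2.resize(w["color"],(600,300))])[:,:,::-1])
E
```

```text
12.75 turn 145.82 Mz -0.025 j6tau 0.000 F [-0.2 -0.5 -0.8] p [564.6 -40.4 276.3] j6 -1.02
[([229.0, 194.5], [220, 189, 19, 12, 171])] [([269.1, 181.4], [265, 181, 9, 2, 14]), ([266.1, 211.2], [257, 207, 19, 10, 145])]
171 87.31973761147155 198.36666413486583
145 86.4404324043009 196.4211308368847
```

View pics/e.png

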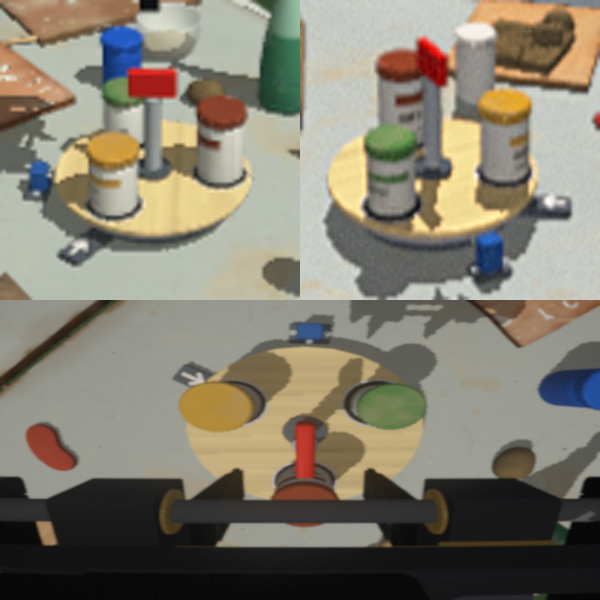

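All pots are upright, and the ochre pot stands at the arrow (197° against 193.5°, 87 mm out). The bar is still in line with the released gripper, so the wheel stayed in its notch. Handing in.

```bash
python3 -c "
from cell import env
print(env.job_done())"
```

```text
the job is handed in; nothing more can be done
None
```

I turned the carousel about 146°, felt the wheel enter its detent, let go and handed the job in at about 13 s; the ochre-lidded pot stands about 4° past the white arrow with all three pots upright, though no verdict came back.

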